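Set out the filter flow test

TASK

Set out the bench for a filter flow test: stand the open steel cup in the middle of the balance's pan and seat the filter capsule on top of it, spigot down in the cup's mouth; stand the glass jar in the middle of the round pad on top of the controller; stand the tall bottle on the bench half-way between the middle of the pan and the middle of the controller. Stand the brass weight on the bench in front of the balance (the keypad side, towards the robot), in line with the middle of the pan and with a gap of about 30 mm to the balance's front edge. Everything ends upright, and the mouse, the dish and the vial stay where they are.

Things in the scene. Friction and masses are not known exactly. Their poses are not given: they have to be found in the camera images.
- pan (a point): Middle of the top face of the balance's round steel pan (100 mm across, 50 mm above the bench). The balance is a white box fixed to the bench, 150 deep (x) x 130 wide x 40 mm high. Axes of the balance: z up, -x to its front edge, 90 mm from here, with green display and keys, facing the robot; back edge 60 mm from here. It stands on the robot's left or right, turned up to 0.1 rad.
- pad (a point): Middle of the top face of the round grey pad (80 mm across) on the controller, 80 mm above the bench. The controller is a black box with a blue front, fixed to the bench, 130 deep (x) x 160 mm wide, this point in the middle of both. z up, -x to its front. Always 420 mm from the pan, middle to middle, along the balance's own y axis, left or right; the bench between them is empty.
- cup_mid (a point): Open round steel cup, 56 mm across at the rim (54 at the foot), 50 mm across inside the mouth, 60 mm tall. Point on its axis half-way up, 30 mm above its underside. z up. Like all five loose things it stands on the bench at the start, in a row near the robot, in any order, some 170 mm apart.
- filter_mid (a point): White filter capsule: a drum 62 mm across and 31 mm high with two grey bands, under it a spigot 38 mm across, 9 mm high, on which it stands, on top a nozzle 14 mm high. Point on its axis half-way up the drum, 25 mm above the spigot's underside (grasp here, across the drum). Seated on the cup, the drum rests on the rim and this point is 46 mm above the cup's point. z up.
- jar_mid (a point): Squat amber glass jar with a blue lid, body 56 mm across and straight to 42 mm up, 60 mm tall in all. Point on its axis half-way up, 30 mm above its underside. z up.
- bottle_mid (a point): Closed white bottle, the tallest of the five, with a paper label and a narrower neck and grey cap, body 52 mm across and straight to 59 mm up, 96 mm tall in all. Point on its axis half-way up, 48 mm above its underside. z up.
- weight_mid (a point): Brass calibration weight: cylinder 32 mm across and 42 mm tall with a small knob on top, 57 mm tall in all. Point on its axis 25 mm above its underside (grasp it here, below the knob). z up.
- mouse: Black computer mouse with orange edges, 100 x 58 x 33 mm, off to the robot's right. Origin at its underside. To be left alone.
- dish: Small clear lidded dish, 50 mm across, 14 mm high, near the robot just right of the middle. Origin at its underside. To be left alone.
- vial: Small glass vial with a black cap, 22 mm across, 45 mm tall, near the robot just left of the middle. Origin at its underside. To be left alone.
There are look-alikes about, which are no part of the job. What is shaped like the part that bears bottle_mid but red is not meant.

How it is judged:
At the end, for the whole second after the job is handed in: Cup within 13 mm of the pan's middle; filter seated in its mouth within 8 mm; jar within 14 mm of the pad's middle; bottle half-way, 16 mm along and across; weight in line with the pan within 15 mm, 10 to 50 mm before the balance. All upright (0.1 rad), released, at rest (horizontal distance between cup_mid and pan below 0.013 m and z of cup_mid in the frame of pan between 0.026 and 0.034 m and horizontal distance between filter_mid and cup_mid below 0.008 m and z of filter_mid in the frame of cup_mid between 0.042 and 0.0495 m and horizontal distance between jar_mid and pad below 0.014 m and z of jar_mid in the frame of pad between 0.026 and 0.034 m and x of bottle_mid in the frame of pan between -0.016 and 0.016 m and (y of bottle_mid in the frame of pan between 0.194 and 0.226 m or y of bottle_mid in the frame of pan between -0.226 and -0.194 m) and horizontal distance between bottle_mid and pad below 0.228 m and height (world z) of bottle_mid between 0.043 and 0.053 m and y of weight_mid in the frame of pan between -0.015 and 0.015 m and x of weight_mid in the frame of pan between -0.156 and -0.116 m and height (world z) of weight_mid between 0.02 and 0.03 m and angle between each of cup_mid, filter_mid, jar_mid, bottle_mid, weight_mid's own z axis and vertical below 0.1 rad and linear speed of each of cup, filter, jar, bottle, weight below 0.01 m/s); the robot touches nothing.
It fails at once if the computer mouse is moved by more than 15 mm (distance of mouse from where it was at the start of the episode above 0.015 m).
It fails at once if the lidded dish is moved by more than 15 mm (distance of dish from where it was at the start of the episode above 0.015 m).
It fails at once if the small vial is moved by more than 15 mm (distance of vial from where it was at the start of the episode above 0.015 m).
It also fails if it takes over 125 s, if anything falls off the work surface, if the arm or the gripper's body presses on something with over 40 N, if the wrist force passes 120 N, or if a joint passes its speed limit or range.

ROBOT

A 6-joint arm with a two-finger parallel gripper is mounted at the origin on the work surface. World frame = base frame: x ahead of the robot, y to its left, z up, the work surface at z = 0. Lengths are in m, angles in rad, forces in N, time in s.
With the tool pointing down it reaches from about 0.375 to 0.975 m from the base axis. Payload 3.8 kg.
Tool frame: the origin (TCP) lies midway between the tips of the shut fingers; the grasp point (between the pads) lies 19 mm behind it; z points along the fingers, y is the line along which they close (so a half turn about z gives the same grasp; the last joint's range is limited). The gripper opens to 88 mm and grips with 3 to 60 N. Pads are 18 mm wide; open, the fingers measure 123 mm over their backs; the gripper's body (75 mm by 187 mm) begins 45 mm behind the grasp point.
Start: joints at [-1.374, 0.264, 1.604, -0, 1.274, -0.037], TCP at [0.156, -0.657, 0.239] pointing down, gripper open.
Joint ranges: [-2.63, 2.63], [-0.94, 2.18], [0.31, 2.57], [-1.31, 4.45], [0, 2.66], [-2.55, 2.55]. Speed limits (rad/s): [2.57, 2.57, 3.14, 3.14, 3.14, 3.14].

INTERFACE

Orientations are given as a rotation vector (axis times angle).
In Python, from cell import manip, inverse_kinematics, cams, order gives the robot as it stands. Calls block until the motion is done:
- manip.move_pose(position, orientation): joint-space move of the TCP to a pose.
- manip.move_linear(position, rate=0.15, rot=None): straight line of the TCP; rot=None keeps the orientation; rate is the mean speed in m/s.
- manip.set_joints(angles): joint-space move.
- manip.set_gripper(opening, force=None): finger opening in m; force is the grip in N (None keeps the last); returns when the fingers have stopped.
- manip.dwell(seconds).
- inverse_kinematics(position, orientation): joint angles nearest the present ones, or None.
- manip.state(): the state.
- cams.capture(name): name is "side" or "top"; returns a dict with "image" (480x640x3 uint8, blue, green, red), "z_map" (480x640 float32, m along the optical axis (not along the pixel's ray), 0 where there is no reading), "intrinsics" (3x3 intrinsics, pixels), "k1" (the pictures are not rectified: a ray, as slopes to the right and down, at radius r is drawn at 1 + k1 r^2 times it, then the intrinsics apply), "position" and "orientation" of the camera in the world. Camera axes: x right, y down, z forward; pixel columns grow to the right and rows downward; lengths in m; the calibration is good to about 2 mm. A picture is of the moment at which its call begins.
A pose or a line that the arm cannot do raises manip.IKError and nothing moves.
- order.close_job(): hands the job in; it is judged then, once.
The state is a dict: "clock": time; "joint_pos": joint angles; "joint_velocities": joint speeds; "tau": joint torques, N m; "tool_pos": TCP position; "tcp_rot": TCP orientation; "contact_force": force on the tool from outside, world axes, zero at the start; "moment": the same for the moment, N m; "gripper_width": finger opening in m; "grasp_force": force on a finger pad.
Only numpy, scipy, OpenCV 4.12 (cv2) and the standard library are available. Lean on these libraries where they do the work, as an engineer would, in place of code of your own. Each camera call takes 0.05 s, during which the arm holds its last target. There are 200 camera calls.

## Working session

There is one attempt and no reset: what is moved stays moved. The work goes in short steps, each a Python script; the robot and the scene stay as the last script left them, time stands still between calls to the robot, and variables do not carry over. Pictures are saved under pics/ and viewed, at most 14 in all, crops included, and the job is handed in when it is done.

```bash
ls; mkdir -p pics; python3 - <<'E'
from cell import manip,cams
import cv2,numpy as np
for n in("top","side"):
    c=cams.capture(n); cv2.imwrite(f"pics/{n}0.png",c["image"])
    print(n,c["intrinsics"],c["k1"],c["position"],c["orientation"],(c["z_map"]>0).mean())
s=manip.state();print(s["clock"],s["tool_pos"],s["tcp_rot"],s["gripper_width"])
E
```

```text
pics
top [[536.66888403   0.         318.3706327 ]
 [  0.         536.66888403 233.22446465]
 [  0.           0.           1.        ]] 0.05110742677638489 [ 0.18128448 -0.10376166  1.41636202] [-2.17580316  2.00704814 -0.24126754] 0.9959798177083333
side [[512.3859011    0.         317.44503178]
 [  0.         512.3859011  238.72215946]
 [  0.           0.           1.        ]] 0.038228562784860746 [0.15949646 0.75671564 0.61885633] [-0.49836674  2.53581996 -1.46007447] 0.9962109375
0.1 [ 0.15625945 -0.65600761  0.23754369] [-3.11817876e+00 -3.66185335e-01  2.50043904e-04] 0.08806580823775491
```

View pics/top0.png

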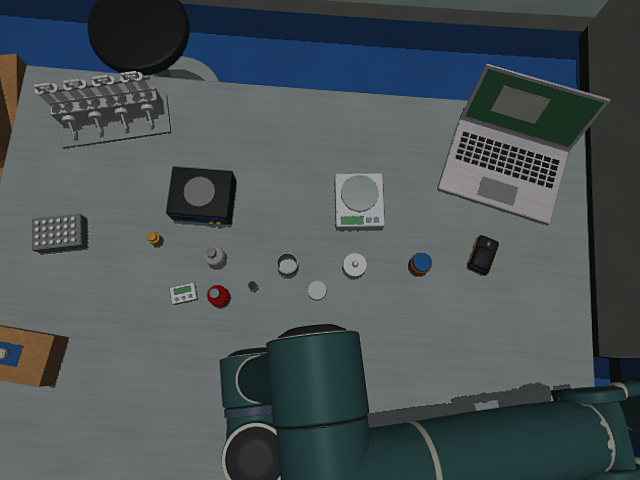

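View pics/side0.png

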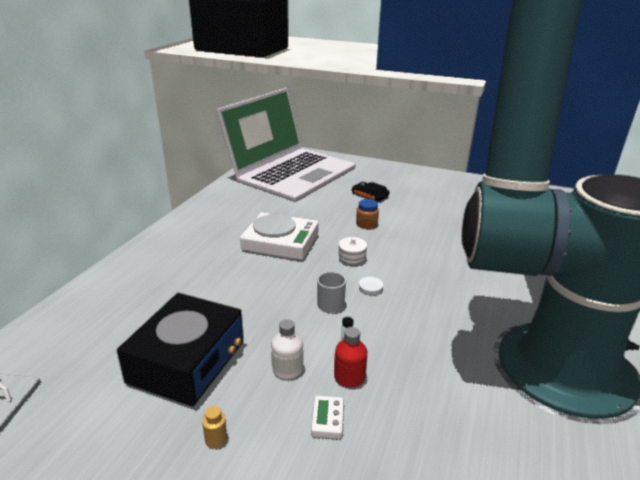

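The top view shows the pan at (360,193), pad (200,191), brass weight (154,239), white bottle (215,257), cup (288,265), filter (355,265), jar (420,264), mouse (483,254), dish (317,290) and vial (253,286). The side view shows the same items: pan (274,226), pad (182,327), cup (331,292), filter (352,250), jar (368,213), bottle (287,350) and weight (214,427).

Possible mix-ups:
- **Bottle:** white at (215,257), red at (218,296). I choose the white one.
- **Balance:** the one with the pan at (360,193), or the small white timer at (183,293). I choose the one with the pan.
- **Filter:** the drum at (355,265), or the clear dish at (317,290). I choose the drum, which has a nozzle.
- **Weight:** brass at (154,239), or the vial at (253,286). I choose the brass one.

```bash
cat > h.py <<'E'
from cell import manip,cams,inverse_kinematics
import cv2,numpy as np
from scipy.spatial.transform import Rotation as R
def rays(c,uv):
    "pixel -> slopes (undistorted), world directions with unit optical depth"
    d=np.array([c["k1"],0,0,0,0]); uv=np.asarray(uv,float).reshape(-1,1,2)
    s=cv2.undistortPoints(uv,c["intrinsics"],d).reshape(-1,2)
    return R.from_rotvec(c["orientation"]).apply(np.c_[s,np.ones(len(s))])
def cloud(c):
    v,u=np.mgrid[:480,:640]
    P=np.array(c["position"])+rays(c,np.c_[u.ravel(),v.ravel()])*c["z_map"].reshape(-1,1)
    P[c["z_map"].ravel()<=0]=np.nan
    return P.reshape(480,640,3)
def onto(c,uv,z):
    d=rays(c,uv);p=np.array(c["position"]);return p+d*((z-p[2])/d[:,2])[:,None]
def tri(c1,uv1,c2,uv2):
    p,q=np.array(c1["position"]),np.array(c2["position"]);d,e=rays(c1,uv1)[0],rays(c2,uv2)[0]
    t=np.linalg.lstsq(np.c_[d,-e],q-p,rcond=None)[0];a,b=p+t[0]*d,q+t[1]*e
    return (a+b)/2,np.linalg.norm(a-b)
ROI=dict(pan=((360,193,30),(274,226,34),.05),pad=((200,191,30),(182,327,40),.08),cup=((288,265,18),(331,285,24),.06),
 filter=((355,265,18),(352,247,22),.04),jar=((420,264,18),(368,208,18),.06),bottle=((215,257,20),(287,335,24),.096),
 weight=((154,239,13),(214,415,20),.057))
def box(r): return slice(r[1]-r[2],r[1]+r[2]+1),slice(r[0]-r[2],r[0]+r[2]+1)
E
python3 - <<'E'
from h import *
T,S=cams.capture("top"),cams.capture("side")
CT,CS=cloud(T),cloud(S)
print("bench z",np.nanmedian(CT[300:330,100:200,2]),np.nanstd(CT[310:330,100:200,2]),np.nanmedian(CS[400:440,400:460,2]),np.nanstd(CS[400:440,400:460,2]))
for n,(a,b,h) in ROI.items():
    o=[]
    for c,C,r in((T,CT,a),(S,CS,b)):
        sl=box(r);z=C[sl][...,2]; P=C[sl].reshape(-1,3)
        m=((abs(z-h)<.006)).astype(np.uint8)
        v,u=np.nonzero(m); uv=np.c_[u+sl[1].start,v+sl[0].start]
        x=C[uv[:,1],uv[:,0]]
        hull=cv2.convexHull(x[:,:2].astype(np.float32)) if len(x) else None
        circ=cv2.minEnclosingCircle(hull) if len(x) else None
        o.append(uv.mean(0))
        print(n,len(uv),"px",uv.mean(0).round(1),"zmax",np.nanpercentile(z,99).round(4),"circle",np.round(circ[0],4),"R",round(circ[1],4),"med z",np.median(x[:,2]).round(4))
    print("   tri",*tri(T,o[0],S,o[1]))
i=cv2.resize(T["image"][150:315,130:510],None,fx=2.1,fy=2.1,interpolation=cv2.INTER_CUBIC);cv2.imwrite("pics/crop1.png",i)
E
```

```text
bench z 0.001398709943180032 0.0031121258749368277 -0.0012120864696467115 0.0011517203357744475
pan 1242 px [359.6 195.6] zmax 0.0562 circle [ 0.6139 -0.1809] R 0.0884 med z 0.0501
pan 741 px [273.7 224. ] zmax 0.0505 circle [ 0.6297 -0.1797] R 0.0517 med z 0.0489
   tri [ 0.62721187 -0.18129978  0.0447352 ] 0.00863567864119506
pad 2738 px [199.6 192. ] zmax 0.0859 circle [0.5895 0.2351] R 0.1006 med z 0.0795
pad 4600 px [181.7 330.7] zmax 0.0801 circle [0.5918 0.2356] R 0.098 med z 0.0769
   tri [0.5912011  0.23819289 0.06831606] 0.0007233005981332454
cup 82 px [286.9 262.5] zmax 0.0629 circle [ 0.4233 -0.007 ] R 0.028 med z 0.0605
cup 192 px [331.1 280.6] zmax 0.0595 circle [ 0.4236 -0.0048] R 0.0297 med z 0.0577
   tri [ 0.42474899 -0.00659401  0.05435612] 0.00035267580545050885
filter 405 px [354.6 264.5] zmax 0.0491 circle [ 0.4365 -0.1813] R 0.0315 med z 0.0409
filter 332 px [352.5 245. ] zmax 0.0475 circle [ 0.4378 -0.1779] R 0.0321 med z 0.0388
   tri [ 0.43790727 -0.1817081   0.03374887] 0.001328604311276566
jar 263 px [421.8 261.8] zmax 0.0651 circle [ 0.4534 -0.3516] R 0.024 med z 0.061
jar 157 px [367.9 203.3] zmax 0.0606 circle [ 0.4567 -0.3502] R 0.026 med z 0.059
   tri [ 0.45527155 -0.3522316   0.05577981] 0.0016031900766298117
bottle 74 px [210.8 252. ] zmax 0.0987 circle [0.4283 0.1828] R 0.0127 med z 0.0966
bottle 152 px [286.5 324.5] zmax 0.0955 circle [0.4304 0.1862] R 0.0133 med z 0.0947
   tri [0.4299985  0.18395727 0.09099849] 0.0011729796960542691
weight 55 px [151.1 236.4] zmax 0.0606 circle [0.4648 0.3492] R 0.0109 med z 0.0571
weight 190 px [212.2 412.5] zmax 0.057 circle [0.4653 0.3513] R 0.0117 med z 0.0554
   tri [0.46572708 0.35080134 0.05320806] 0.0011563562180449953
```

View pics/crop1.png

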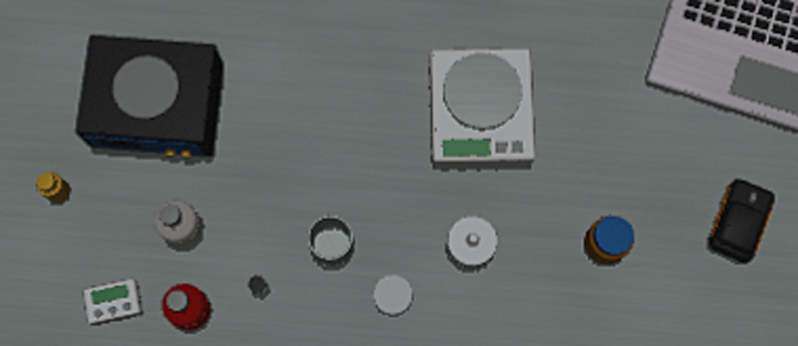

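The crop confirms the choice: white bottle (crop 178,223), cup with an open mouth (331,240), filter drum with a nozzle (472,241), jar with a blue lid (611,238) and brass weight (50,186). Next I refine the pan and pad with colour ellipses in both views.

```bash
python3 - <<'E'
from h import *
T,S=cams.capture("top"),cams.capture("side")
F={}
for n,h,Rr in(("pan",.05,.05),("pad",.08,.04)):
    o=[]
    for c,r in((T,ROI[n][0]),(S,ROI[n][1])):
        sl=box((r[0],r[1],r[2]+12));g=cv2.resize(c["image"][sl],None,fx=4,fy=4,interpolation=cv2.INTER_CUBIC)
        g=cv2.cvtColor(g,cv2.COLOR_BGR2GRAY);best=None
        for t in range(40,235,5):
            for k in cv2.findContours((g>t).astype(np.uint8),cv2.RETR_LIST,cv2.CHAIN_APPROX_NONE)[0]:
                if len(k)<60: continue
                uv=(k.reshape(-1,2)+.5)/4-.5+[sl[1].start,sl[0].start]
                P=onto(c,uv,h)[:,:2].astype(np.float32)
                e=cv2.fitEllipse(P); ctr=np.array(e[0]); rad=np.linalg.norm(P-ctr,axis=1)
                sc=rad.std()+abs(rad.mean()-Rr)
                if best is None or sc<best[0]: best=(sc,ctr,rad.mean(),rad.std(),t,cv2.fitEllipse(uv.astype(np.float32))[0])
        o.append(best[5]);print(n,best)
    X,gap=tri(T,o[0],S,o[1]);print("  tri",X,gap);F[n]=X
d=F["pad"]-F["pan"];print("dist",np.linalg.norm(d[:2]),"yaw",np.arctan2(-d[0],d[1]))
E
```

```text
pan (np.float64(0.0018639916913319233), array([ 0.62762409, -0.18050054]), np.float64(0.05085381256546046), np.float64(0.0010101791258714647), 125, (359.1097412109375, 193.39132690429688))
pan (np.float64(0.006652813165264387), array([ 0.62588674, -0.171011  ]), np.float64(0.04943458304455589), np.float64(0.006087396209820275), 155, (273.99267578125, 225.34817504882812))
  tri [ 0.63040029 -0.18084841  0.0419266 ] 0.0011030975922078417
pad (np.float64(0.00046889984200246693), array([0.59005111, 0.23756544]), np.float64(0.039880599872701615), np.float64(0.00034949971470408115), 65, (198.78515625, 191.00999450683594))
pad (np.float64(0.00033065614320924636), array([0.58868259, 0.24021974]), np.float64(0.03990286305206557), np.float64(0.00023351919527481632), 90, (181.40904235839844, 326.9494323730469))
  tri [0.59088311 0.23848909 0.07648847] 3.1376142003414675e-05
dist 0.421195381539464 yaw 0.09395969697324247
```

Pan (0.628,-0.180), pad (0.5895,0.239), distance 0.421 m (0.420 specified), yaw 0.092. These are consistent, so I start with the cup.

```bash
cat >> h.py <<'E'
DOWN=[np.pi,0,0]; ZT=.24
PAN=np.array([.628,-.1803]);PAD=np.array([.5895,.2388]);BX=np.array([np.cos(.092),np.sin(.092)])
def pick(xy,h,force=25,zt=ZT):
    manip.set_gripper(.088)
    manip.move_pose([*xy,zt],DOWN); manip.move_linear([*xy,h-.019],rate=.2)
    manip.set_gripper(0,force); s=manip.state(); print("grip w",s["gripper_width"],"F",s["grasp_force"],"tcp",np.round(s["tool_pos"],4),"t",s["clock"])
    manip.move_linear([*xy,zt],rate=.2); print("held w",manip.state()["gripper_width"])
def place(xy,surf,h,zt=ZT,gap=.0015):
    manip.move_pose([*xy,zt],DOWN); z=surf+h-.019
    manip.move_linear([*xy,z+.025],rate=.2); f0=manip.state()["contact_force"]
    manip.move_linear([*xy,z+gap],rate=.05); s=manip.state()
    print("dF",np.round(s["contact_force"]-f0,2),"tcp",np.round(s["tool_pos"],4),"w",s["gripper_width"])
    manip.set_gripper(.088); manip.move_linear([*xy,max(zt,z+.1)],rate=.2); print("t",manip.state()["clock"])
E
python3 - <<'E'
from h import *
pick([.4234,-.0059],.030)
place(PAN,.05,.030)
E
```

```text
grip w 0.05519509523372508 F 24.966688290587626 tcp [ 0.4237 -0.0059  0.0114] t 4.9
held w 0.05554430628735015
dF [0.29 0.25 0.1 ] tcp [ 0.6277 -0.1802  0.0619] w 0.05540447191931406
t 10.4583
```

```bash
cat >> h.py <<'E'
def circ(c,r,h,tol=.005):
    C=cloud(c)[box(r)].reshape(-1,3);x=C[abs(C[:,2]-h)<tol]
    if len(x)<8: return None
    a,b=cv2.minEnclosingCircle(cv2.convexHull(x[:,:2].astype(np.float32)));return np.round(a,4),round(b,4),np.median(x[:,2]).round(4),len(x)
def px(c,P):
    "world point to pixel centre"
    r=R.from_rotvec(c["orientation"]).as_rotvec();M=R.from_rotvec(r).inv()
    p=M.apply(np.array(P)-c["position"]);return cv2.projectPoints(p.reshape(1,3),np.zeros(3),np.zeros(3),c["intrinsics"],np.array([c["k1"],0,0,0,0]))[0].ravel()
def both(P,rad,tol=.005):
    for n in("top","side"):
        c=cams.capture(n);u=px(c,P).astype(int);print(n,u,circ(c,(u[0],u[1],rad),P[2],tol))
E
python3 - <<'E'
from h import *
s=manip.state()["tool_pos"]; manip.move_pose([.40,-.28,.26],DOWN)
print("cup");both([*PAN,.110],22)
print("filter");both([.4372,-.1796,.040],20)
c=cams.capture("side");cv2.imwrite("pics/s1.png",c["image"])
E
```

```text
cup
top [360 185] (array([ 0.6261, -0.1811]), 0.0289, np.float64(0.1098), 95)
side [274 199] (array([ 0.6269, -0.1793]), 0.0297, np.float64(0.1077), 108)
filter
top [353 264] (array([ 0.4393, -0.1783]), 0.03, np.float64(0.0412), 176)
side [352 243] (array([ 0.4381, -0.1802]), 0.0327, np.float64(0.039), 321)
```

View pics/s1.png

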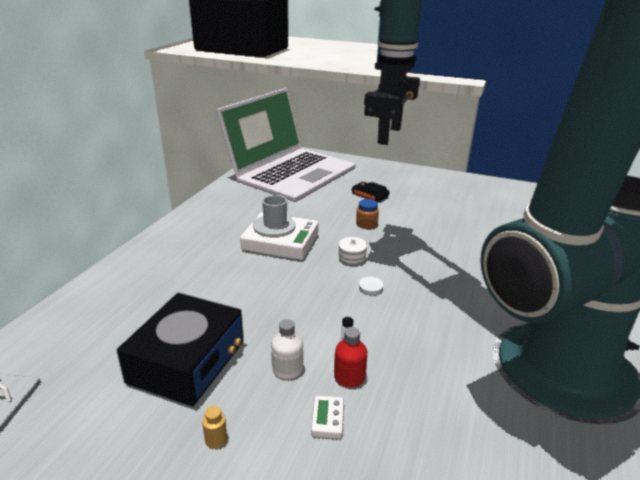

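The picture shows the cup upright in the middle of the pan at (274,212), measured at (0.627,-0.180). Next is the filter.

```bash
python3 - <<'E'
from h import *
pick([.4375,-.1796],.025)
place([.6268,-.1802],.101,.025)
manip.move_pose([.40,-.28,.26],DOWN)
print("filter");both([.6268,-.1802,.141],24)
c=cams.capture("side");cv2.imwrite("pics/s2.png",cv2.resize(c["image"][150:300,200:400],None,fx=3,fy=3,interpolation=cv2.INTER_CUBIC))
E
```

```text
grip w 0.06142684012729141 F 24.99992659315467 tcp [ 0.4379 -0.1797  0.0065] t 14.2583
held w 0.061151891389563104
dF [-0.06 -0.17  0.61] tcp [ 0.6266 -0.1801  0.108 ] w 0.06107488445420954
t 19.0417
filter
top [361 182] (array([ 0.6249, -0.1825]), 0.032, np.float64(0.142), 406)
side [274 186] (array([ 0.6276, -0.1793]), 0.0344, np.float64(0.1398), 269)
```

View pics/s2.png

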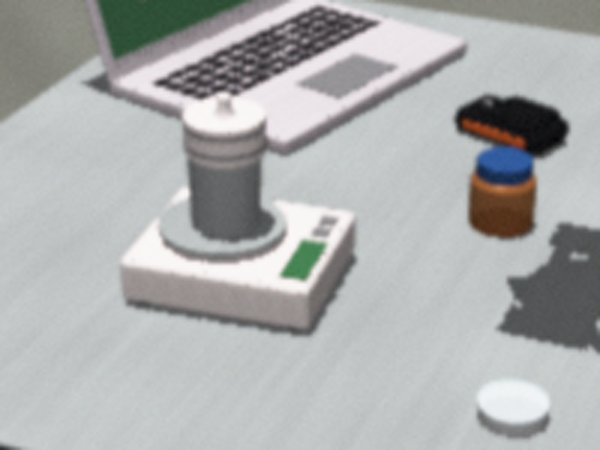

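The filter is seated level on the cup: drum at crop (224,130), top at 0.141 m as expected. Now the weight, jar and bottle.

```bash
python3 - <<'E'
from h import *
manip.move_pose([.44,.1,.26],DOWN)
pick([.465,.3502],.025); place(PAN-.136*BX,0,.025)
pick([.455,-.351],.030); place(PAD,.08,.030)
pick([.4294,.1845],.055); place((PAN+PAD)/2,0,.055)
manip.move_pose([.30,-.45,.30],DOWN)
for n,P,r in(("filter",[*PAN,.141],22),("weight",[*(PAN-.136*BX),.057],14),("jar",[*PAD,.14],22),("bottle",[*((PAN+PAD)/2),.096],18)):
    print(n,np.round(P,4));both(P,r)
for k in("top","side"): cv2.imwrite(f"pics/{k}3.png",cams.capture(k)["image"])
E
```

```text
grip w 0.03134780634601064 F 24.999738342594355 tcp [0.4649 0.3503 0.0059] t 25.0083
held w 0.031158816972388766
dF [-0.84 -0.34  0.47] tcp [ 0.4923 -0.1927  0.0071] w 0.031457149029001215
t 32.35
grip w 0.055380784552608996 F 24.999969396740198 tcp [ 0.4551 -0.3512  0.0114] t 35.1417
held w 0.05528988305083523
dF [ 0.04 -0.52  0.69] tcp [0.5893 0.2388 0.0922] w 0.05526652646035057
t 41.5167
grip w 0.05119740315267775 F 24.948512867345016 tcp [0.4298 0.1849 0.0364] t 44.2583
held w 0.050898650505004056
dF [0.26 0.52 0.15] tcp [0.6085 0.0292 0.037 ] w 0.05118472633224606
t 49.8833
filter [ 0.628  -0.1803  0.141 ]
top [361 181] (array([ 0.6241, -0.183 ]), 0.032, np.float64(0.1416), 406)
side [273 186] (array([ 0.6257, -0.1786]), 0.0317, np.float64(0.1399), 269)
weight [ 0.4926 -0.1928  0.057 ]
top [360 242] (array([ 0.4913, -0.1947]), 0.011, np.float64(0.058), 49)
side [331 228] (array([ 0.4934, -0.1923]), 0.0123, np.float64(0.0556), 53)
jar [0.5895 0.2388 0.14  ]
top [193 183] (array([0.5884, 0.2368]), 0.0258, np.float64(0.1409), 273)
side [177 295] (array([0.5896, 0.2389]), 0.0253, np.float64(0.1389), 515)
bottle [0.6088 0.0293 0.096 ]
top [278 188] (array([0.6063, 0.0272]), 0.0127, np.float64(0.0964), 65)
side [235 251] (array([0.6094, 0.0298]), 0.0136, np.float64(0.0945), 85)
```

View pics/side3.png

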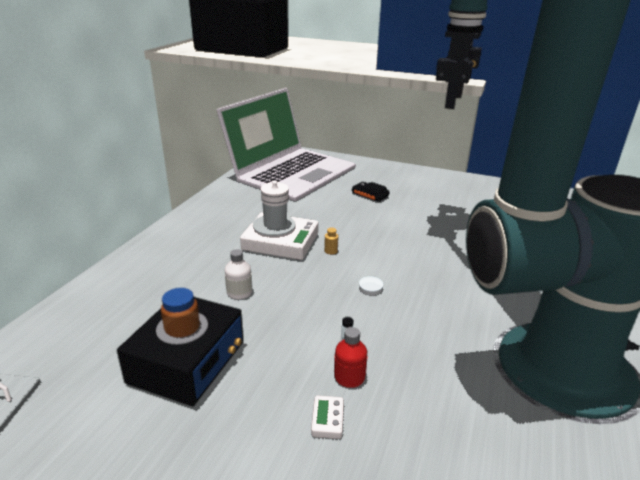

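View pics/top3.png

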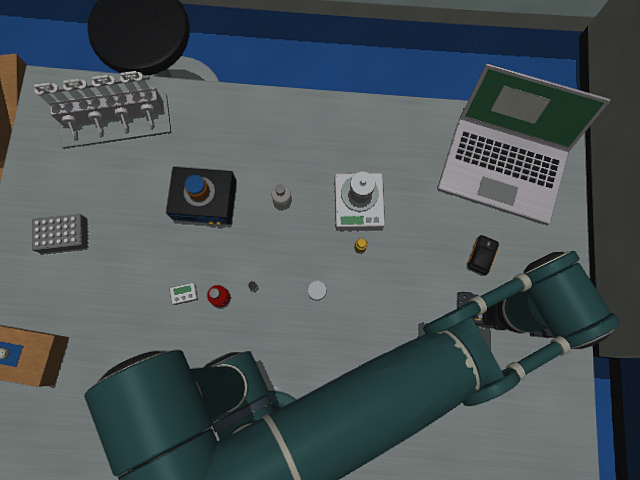

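Both views show everything upright and in place: the cup and filter on the pan (top view 361,185), the jar on the pad (197,188), the bottle half-way between (282,195) and the weight in front of the keypad (361,245). The mouse, dish and vial haven't moved. All measured errors are under 5 mm, so I hand in.

```bash
python3 -c "
from cell import order,manip
print(order.close_job(),manip.state()['clock'])"
```

```text
the job is handed in; nothing more can be done
the job is handed in; nothing more can be done
```

I placed all five items and handed the job in: the last camera check showed each upright and within about 5 mm of its target, with the mouse, dish and vial unmoved, but the hand-in call didn't report a verdict.

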